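Press a stacked heel in the ratchet press

TASK

Set the tall stacked heel on the drawn-out bed of the small ratchet press, standing on its leather end with its flat side against the fence, and push the bed home under the pad. Then bring the ram down with the side lever alone, pumping it stroke after stroke, until the lever goes hard before the bottom of its stroke and the rubber pad holds the heel firmly; do not force it further, and let the lever spring back up. Leave the low heel, the glue pot, the wax tin and the creme jar where they are.

Things in the scene. Friction and masses are not known exactly. Their poses are not given: they have to be found in the camera images.
- tall_heel: the tall stacked heel: D-shaped block of six brown leather lifts with a black rubber top piece, 58 mm long (its x), 58 mm wide (its y), 40 mm high, 110 g. Origin at the centre of its underside; its x axis points to the flat side (27 mm from the origin), the round back is 31 mm away on -x
- heel_flat (a point): middle of the lower edge of the tall heel's flat side, 27 mm along x from its origin
- low_heel: the low stacked heel, a bystander: same outline, only 22.5 mm high. Origin at the centre of its underside
- press: the grey ratchet press, fixed, base 255 x 140 mm. Origin on the bench straight under the ram's axis; its x axis points back to the column (45 mm behind the axis), the bed slides out along -x, the lever stands out along -y. The head spans heights 172 to 246 mm and reaches 36 mm before the axis, 38 mm to its left, 46 mm to the lever's side; the ram rises above it to 320 mm
- bed (a joint): slide of the steel bed plate (90 x 96 mm): 0 when home against its stop, up to 0.105 m when drawn out towards the robot; it moves with about 3 N
- bed_spot (a point): the place for the heel on the bed: centre of the spot on the bed's top surface (36 mm over the bench; a scribed line along x marks it). Its x axis points to the fence, a bar 70 mm long and 6 mm high across the far edge of the bed, whose face is 28.5 mm from this point. With the bed home this point is under the ram's axis
- bed_knob (a point): top of the black upright knob at the front of the bed, 75 mm over the bench, 100 mm before bed_spot; the knob is 17 mm thick in the neck, 23 mm at its head and 40 mm high
- lever (a joint): pump lever: 0 at rest (25 degrees above level), grows as it is pressed down, stop at 0.96 rad; a spring lifts it. It turns about the press's x axis through lever_pivot. A full stroke drives the ram about 16 mm (teeth 5.5 mm apart; a short dip does nothing). A free stroke takes about 3 to 6 N at the grip, 7 to 10 N while the pad's buffer gives; then it goes hard, 12 N and more
- lever_pivot (a point): centre of the lever's pivot pin, 26 mm to the lever's side of the ram's axis, 225 mm over the bench
- lever_grip (a point): top of the middle of the lever's black rubber grip (grip 32 mm wide, 22 mm thick, 94 mm long), 162 mm along the lever from the pivot and 11 mm above its centre line; turns with the lever; its x axis stays along the press's x axis
- ram: the upright square ram with rack teeth on the lever's side; it keeps its height when let go (brake plate). Starts 0 to 20 mm below its top position; its origin falls as it goes down
- pad: the round rubber pad (56 mm) under the ram, on an 8 mm rubber buffer that gives about 20 N when fully squeezed
- pad_face (a point): centre of the pad's underside; 136 mm over the bench with the ram fully up
- glue_pot: grey pot, 79 mm across, 76 mm high, a bystander; origin under its centre
- wax_tin: round red tin, 80 mm across, 26 mm high, a bystander; origin under its centre
- creme_jar: white jar with black cap, 52 mm across, 58 mm high, a bystander; origin under its centre

How it is judged (in metres and radians):
On the way, in this order (a step that is already met when the one before it is completed fails the run):
1. the tall heel stands on the bed at its spot against the fence, let go, the bed still out (x of tall_heel in the frame of bed_spot between -0.008 and 0.004 m and y of tall_heel in the frame of bed_spot between -0.008 and 0.008 m and z of tall_heel in the frame of bed_spot between -0.003 and 0.003 m and angle between the x axis of tall_heel and the x axis of bed_spot, either way round below 0.15 rad and x of heel_flat in the frame of bed_spot above 0.015 m and angle between tall_heel's own z axis and vertical below 0.06 rad and value of joint bed above 0.06 m and contact force between the fingers and tall_heel below 0.1 N), for 0.2 s.
2. the bed is home with the heel at its spot, the pad still above it (x of tall_heel in the frame of bed_spot between -0.008 and 0.004 m and y of tall_heel in the frame of bed_spot between -0.008 and 0.008 m and z of tall_heel in the frame of bed_spot between -0.003 and 0.003 m and angle between the x axis of tall_heel and the x axis of bed_spot, either way round below 0.15 rad and x of heel_flat in the frame of bed_spot above 0.015 m and angle between tall_heel's own z axis and vertical below 0.06 rad and value of joint bed below 0.003 m and contact force between pad and tall_heel below 0.5 N), for 0.2 s.
3. the pad presses the heel firmly (contact force between pad and tall_heel above 12 N), for 0.2 s.
At the end, for the whole second after the job is handed in: The bed is home within 3 mm, the tall heel stands upright on it within 8 mm of its spot (4 mm towards the fence) with its flat side square to the fence within 0.15 rad, the pad presses it with more than 12 N, and the lever is back up within 0.08 rad of its rest (x of tall_heel in the frame of bed_spot between -0.008 and 0.004 m and y of tall_heel in the frame of bed_spot between -0.008 and 0.008 m and z of tall_heel in the frame of bed_spot between -0.003 and 0.003 m and angle between the x axis of tall_heel and the x axis of bed_spot, either way round below 0.15 rad and x of heel_flat in the frame of bed_spot above 0.015 m and angle between tall_heel's own z axis and vertical below 0.06 rad and value of joint bed below 0.003 m and contact force between pad and tall_heel above 12 N and value of joint lever below 0.08 rad); the robot touches nothing.
It fails at once if the ram or the pad is pushed by the robot instead of by the lever (contact force between any of the arm, the fingers and ram above 1 N).
It fails at once if the lever is forced after it has gone hard: the pad crushes the heel with more than 200 N (contact force between pad and tall_heel above 200 N).
It fails at once if the low heel, glue pot, wax tin or creme jar is disturbed (moved more than 20 mm) (distance of any of low_heel, glue_pot, wax_tin, creme_jar from where it was at the start of the episode above 0.02 m).
It also fails if it takes over 72 s, if anything falls off the work surface, if the arm or the gripper's body presses on something with over 40 N, if the wrist force passes 120 N, or if a joint passes its speed limit or range.

ROBOT

A 6-joint arm with a two-finger parallel gripper is mounted at the origin on a cart in front of the work surface, level with it; the furniture and walls round the work are solid. World frame = base frame: x ahead of the robot, y to its left, z up, the work surface at z = 0. Lengths are in m, angles in degrees, forces in N, time in s.
With the tool pointing down it reaches from about 0.25 to 0.725 m from the base axis. Payload 9.7 kg.
Tool frame: the origin (TCP) lies on the centre line of the jaws, within the pads' length; the fingertips stand tip_extent ahead of it and the grasp point (between the pads) lies 3 mm ahead of it (tip_extent is the distance from the TCP to the fingertips, in m); z points along the fingers, y is the line along which they close (so a half turn about z gives the same grasp; the last joint's range is limited). The gripper opens to 85 mm and grips with 20 to 120 N. Pads are 22 mm wide; open, the fingers measure 114 mm over their backs; the gripper's body (76 mm by 85 mm) begins 54 mm behind the grasp point. The pads swing forward as they close: fully open they stand 13 mm farther back than shut.
Start: joints at [-76.203, 4.979, 10.078, 95.1, 0, 90], TCP at [0.131, -0.534, 0.253] pointing down, gripper open.
Joint ranges: [-179.16, 179.16], [-48.56, 103.87], [-65.8, 70.77], [-126.05, 130.52], [-82.76, 87.17], [-180, 180]. Speed limits (degrees/s): [127.2, 127.2, 147.25, 180, 180, 180].

INTERFACE

Orientations are given as [roll, pitch, yaw] about the fixed x, y, z axes, in that order (R = Rz(yaw) Ry(pitch) Rx(roll)).
In Python, from workcell import * gives the robot as it stands.
- The arm moves only by the tool servo_tool, never from a script. Its argument "rows" is a list of rows, each an object with "offset": the shift along the tool's x, y, z as a fraction of full scale, a list of three; "yaw": the turn about the tool's z as a fraction of full scale; "claw": the closure, from 0 (fully open) to 1 (shut). A call has 1 to 12 rows; each row is the pose to reach, as a shift and turn from the pose commanded when the call began, along the tool's axes at that moment, turning the shorter way round; what a row does not reach only later rows make up. Full scale, the value 1, is 0.1 m for a shift and pi rad for a turn. A row lasts 1/8 s, in which the tool goes at most 62.5 mm and 10.7 degrees, less where a joint would pass 70% of its speed; a pose out of reach is approached as far as the arm can. A call with a number of a shift or a turn outside -1 to 1 is refused whole. A call with a gripper value outside its range is refused whole. The fingers move at their own pace and stop on an object; "squeeze" is the grip in N (left out, the last holds). Time passes only in rows, so rows that repeat a pose let the fingers close. It gives the time, the measured TCP pose, the force, the opening and the grip force at its end, in the units of the state.
- get_obs(): the state, without advancing time (a new reading comes with each control period).
- camera(name): name is "scene" or "top" or "wrist"; returns (picture, depth): 420x560x3 uint8, red, green, blue; 420x560 float32, m along the optical axis (not along the pixel's ray), 0 where there is no reading.
- camera_info(name): a dict with "fx", "fy", "cx", "cy" (pixels), "dist" ([k1, k2, p1, p2, k3] as OpenCV has them; the pictures are not rectified), "cam_to_world" (4x4, takes a point from camera to world coordinates); the wrist camera has in their place "hand_eye" (4x4, takes a point from camera to tool coordinates, whose origin is the TCP and whose axes are the flange's). Camera axes: x right, y up, looking along -z (the intrinsics and any distortion apply to the point x, -y, -z); pixel columns grow to the right and rows downward; lengths in m; the calibration is good to about 2 mm. A picture is of the moment at which its call begins: read the wrist's pose just before it. camera_info takes no time and is no camera call.
- job_done(): hands the job in; it is judged then, once.
The state is a dict: "time": time; "q": joint angles; "qd": joint speeds; "joint_efforts": joint torques, N m; "ee_pos": TCP position; "tcp_rot": TCP orientation; "wrist_force": force on the tool from outside, world axes, zero at the start; "torque": the same for the moment, N m; "opening": finger opening in m; "grasp_force": force on a finger pad.
Only numpy, scipy, OpenCV 4.12 (cv2) and the standard library are available. Lean on these libraries where they do the work, as an engineer would, in place of code of your own. Each camera call takes 0.05 s, during which the arm holds its last target. There are 200 camera calls.

## Working session

There is one attempt and no reset: what is moved stays moved. The work goes in short steps, Python scripts to look and compute and a tool call to move; the robot and the scene stay as the last step left them, time stands still between calls to the robot, and variables do not carry over. Pictures are saved under pics/ and viewed, at most 10 in all, crops included, and the job is handed in when it is done.

Besides the shell and the picture viewer there is one more tool, called after "Emit:" by a JSON object that holds its "api" and its "payload". servo_tool: Moves the arm, as the interface text tells. Its arguments: {"type":"object","properties":{"rows":{"type":"array"},"squeeze":{"type":"number"}},"required":["rows"]}

```bash
ls; mkdir -p pics; python3 - <<'E'
from workcell import *
import cv2,numpy as np
o=get_obs();print(o)
ims=[]
for n in ("scene","top"):
    p,d=camera(n);np.savez(f"pics/{n}0.npz",p=p,d=d)
    cv2.imwrite(f"pics/{n}0.png",p[:,:,::-1]);print(n,camera_info(n))
print(camera_info("wrist"))
E
```

```text
pics
{'time': 0.0, 'q': array([-7.62034225e+01,  5.00862797e+00,  1.00358044e+01,  9.51004991e+01,
       -5.05640498e-04,  8.99997382e+01]), 'qd': array([-0.05886038, -0.01782091,  0.01918412, -0.05756403, -0.05541091,
       -0.00653415]), 'joint_efforts': array([-3.83158665e-03, -5.20387387e+01,  4.64802432e+01,  1.62730302e-02,
       -2.75606089e-05,  1.31642076e-05]), 'ee_pos': array([ 0.13111079, -0.53393495,  0.25261887]), 'tcp_rot': array([-1.79926677e+02,  5.05305004e-04,  1.37968400e+01]), 'wrist_force': array([ 0.40095187, -0.66217278,  0.58257339]), 'torque': array([0.01328851, 0.03257555, 0.0168421 ]), 'grasp_force': 0.0, 'opening': 0.08543400610139924}
scene {'fx': 445.35942876521113, 'fy': 445.35942876521113, 'cx': 275.02216073891117, 'cy': 213.83644466290653, 'dist': array([-0.1235421,  0.       ,  0.       ,  0.       ,  0.       ]), 'cam_to_world': array([[ 0.82240178,  0.39296449, -0.41138088,  0.03009111],
       [-0.56877531,  0.58349573, -0.57967868, -0.72151342],
       [ 0.01224585,  0.71071207,  0.70337643,  1.15106482],
       [ 0.        ,  0.        ,  0.
[... 301 characters left out ...]
0.15349047, -0.04975842, -0.00929098],
       [-0.0016408 ,  0.29881724,  0.95430895,  1.17588948],
       [ 0.        ,  0.        ,  0.        ,  1.        ]])}
{'fx': 326.8522825716702, 'fy': 326.8522825716702, 'cx': 285.5619307075099, 'cy': 210.34287881121926, 'dist': array([-0.00650394,  0.        ,  0.        ,  0.        ,  0.        ]), 'hand_eye': array([[ 3.86502736e-04,  9.55715380e-01,  2.94292309e-01,
         7.49064837e-02],
       [ 9.99999556e-01, -6.22373449e-04,  7.07831321e-04,
         6.40727301e-04],
       [ 8.59644999e-04,  2.94291904e-01, -9.55715196e-01,
        -1.19608258e-01],
       [ 0.00000000e+00,  0.00000000e+00,  0.00000000e+00,
         1.00000000e+00]])}
```

View pics/scene0.png

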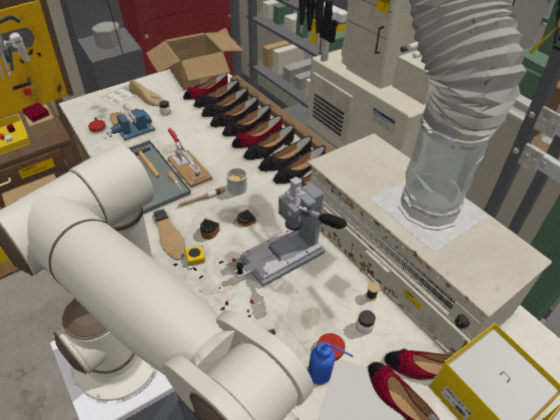

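View pics/top0.png

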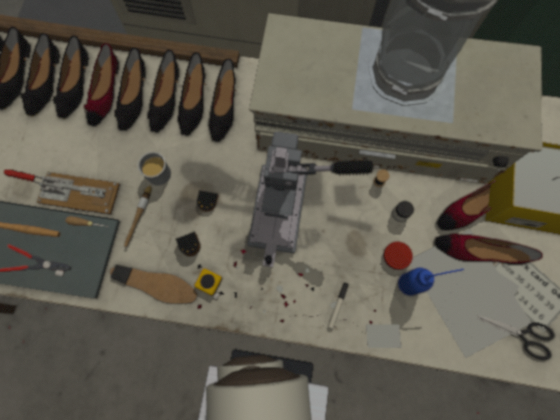

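Scene view: press with its bed knob at (240,267), lever grip at (330,220), and dark heels at (210,228) and (246,217). Top view: heels at (188,243) and (207,200), press column at (283,150), knob at (268,260), grip at (352,168). I'll enlarge crops of both.

```bash
cat > h.py <<'E'
import numpy as np,cv2
from workcell import *
from scipy.spatial.transform import Rotation as R
def tool():
    o=get_obs();T=np.eye(4);T[:3,:3]=R.from_euler('xyz',o['tcp_rot'],degrees=True).as_matrix();T[:3,3]=o['ee_pos'];return T
def setup(n,T=None):
    i=camera_info(n);M=i['cam_to_world'] if n!='wrist' else T@i['hand_eye']
    K=np.array([[i['fx'],0,i['cx']],[0,i['fy'],i['cy']],[0,0,1]]);return K,i['dist'],M
def rays(c,px):
    K,d,M=c;u=cv2.undistortPoints(np.array(px,float).reshape(-1,1,2),K,d)[:,0]
    v=np.c_[u[:,0],-u[:,1],-np.ones(len(u))];return M[:3,3],v@M[:3,:3].T
def plane(c,px,z):
    o,v=rays(c,px);return o+v*((z-o[2])/v[:,2])[:,None]
def proj(c,P):
    K,d,M=c;q=(np.atleast_2d(P)-M[:3,3])@M[:3,:3];q=q*[1,-1,-1]
    return cv2.projectPoints(q,np.zeros(3),np.zeros(3),K,d)[0][:,0]
def tri(c1,p1,c2,p2):
    o1,v1=rays(c1,p1);o2,v2=rays(c2,p2);out=[]
    for a,b in zip(v1,v2):
        s=np.linalg.lstsq(np.c_[a,-b],o2-o1,rcond=None)[0];A=o1+s[0]*a;B=o2+s[1]*b;out.append(np.r_[(A+B)/2,np.linalg.norm(A-B)])
    return np.array(out)
def dpts(c,px,depth):
    o,v=rays(c,px);px=np.array(px,int);return o+v*depth[px[:,1],px[:,0]][:,None]
E
python3 - <<'E'
import numpy as np,cv2
a=np.load('pics/scene0.npz')['p'];b=np.load('pics/top0.npz')['p']
A=cv2.resize(a[165:295,180:360],None,fx=4.4,fy=4.4,interpolation=cv2.INTER_CUBIC);B=cv2.resize(b[125:275,165:385],None,fx=3.6,fy=3.6,interpolation=cv2.INTER_CUBIC)
cv2.imwrite('pics/sc.png',A[:,:,::-1]);cv2.imwrite('pics/tc.png',np.clip(B[:,:,::-1]*1.6,0,255))
E
```

```text
[ WARN:0@0.077] global loadsave.cpp:1063 imwrite_ Unsupported depth image for selected encoder is fallbacked to CV_8U.
```

View pics/sc.png

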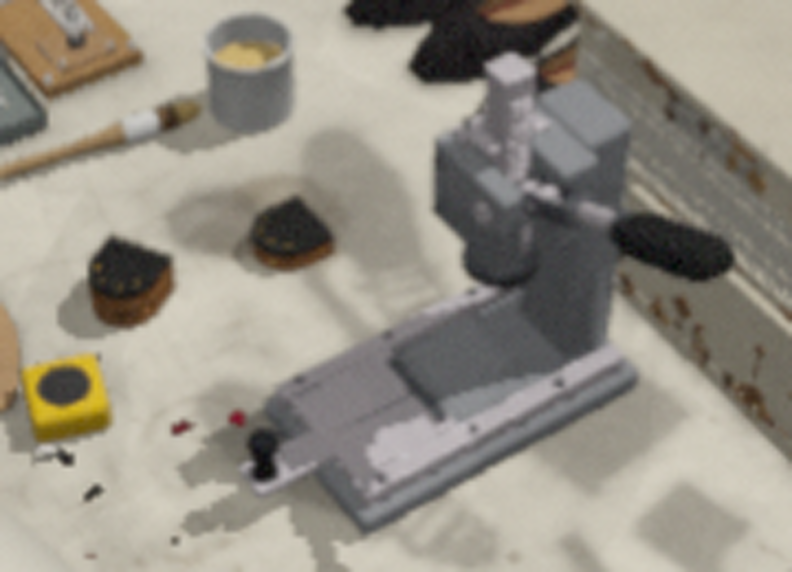

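View pics/tc.png

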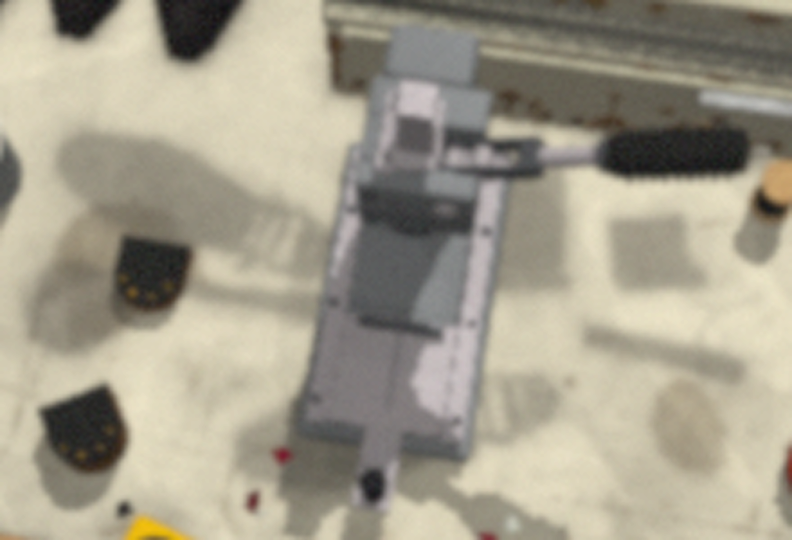

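Crops: the tall heel is the left/near one (top crop (85,428), flat side facing up-left), black rubber end up. The bed is out with its fence at top crop (362–440, 328) and the knob at (372,480). The lever grip spans (605–745,152). Now I'll triangulate.

```bash
cat > m1.py <<'E'
from h import *
a=np.load('pics/scene0.npz');b=np.load('pics/top0.npz')
cs=setup('scene');ct=setup('top')
T=lambda x,y:(165+x/3.6-.4,125+y/3.6-.4); S=lambda x,y:(180+x/4.4-.4,165+y/4.4-.4)
np.set_printoptions(precision=4,suppress=True)
names=['knob','fenceL','fenceR','baseFL','baseFR','baseBR','gripIn','gripOut']
t=[T(372,478),T(362,322),T(440,333),T(305,430),T(466,456),T(510,190),T(603,153),T(747,150)]
s=[S(263,440),S(395,352),S(440,415),S(272,395),S(365,525),S(635,372),S(616,235),S(732,262)]
for n,r in zip(names,tri(ct,t,cs,s)):print(n,r)
# heels: black top by mask + depth
p=b['p'].astype(int);d=b['d']
m=(p.max(2)<45).astype(np.uint8)
n,l,st,c=cv2.connectedComponentsWithStats(m)
for i in range(1,n):
    x,y,w,h,A=st[i]
    if 80<A<700 and 170<c[i][0]<300 and 170<c[i][1]<280:
        yx=np.argwhere(l==i);P=dpts(ct,yx[:,::-1],d);z=np.median(P[:,2])
        Q=plane(ct,yx[:,::-1],z)[:,:2].astype(np.float32)
        print(c[i],A,'z',z,np.percentile(P[:,2],[10,90]),Q.mean(0),cv2.minAreaRect(Q))
        hull=cv2.convexHull(Q)[:,0];pa=cv2.approxPolyDP(hull,.006,True)[:,0];print(pa)
E
python3 m1.py
```

```text
knob [0.4456 0.0495 0.0668 0.0014]
fenceL [0.5734 0.0779 0.0507 0.0061]
fenceR [0.5749 0.0167 0.0391 0.0005]
baseFL [0.4842 0.1089 0.0302 0.0052]
baseFR [ 0.4853 -0.0187  0.0123  0.0002]
baseBR [ 0.7176 -0.0239  0.0282  0.0169]
gripIn [ 0.6468 -0.0748  0.2649  0.0069]
gripOut [ 0.6521 -0.1634  0.308   0.008 ]
[278.6955 184.2058] 243 z 0.20398650460003165 [0.1764 0.2326] [0.6095 0.0465] ((0.6088213920593262, 0.04452597722411156), (0.0783180445432663, 0.028901519253849983), 87.89717102050781)
[[0.6204 0.0833]
 [0.6022 0.0776]
 [0.5963 0.0309]
 [0.6113 0.0052]
 [0.6219 0.0068]]
[206.5017 200.045 ] 289 z 0.022067893896726254 [0.0188 0.0249] [0.5931 0.259 ] ((0.5904181003570557, 0.25950589776039124), (0.05432486906647682, 0.055910125374794006), 88.3710708618164)
[[0.6177 0.2839]
 [0.5711 0.2796]
 [0.5624 0.2568]
 [0.5677 0.243 ]
 [0.5882 0.2324]
 [0.6161 0.2352]]
[188.3772 244.1462] 342 z 0.0395580483965855 [0.0359 0.0423] [0.4523 0.2773] ((0.44937753677368164, 0.27643686532974243), (0.05918264016509056, 0.053792327642440796), 31.315900802612305)
[[0.4857 0.2717]
 [0.4616 0.3121]
 [0.4374 0.3006]
 [0.4221 0.2714]
 [0.4274 0.2556]
 [0.4486 0.2489]]
```

Emit:
{"api": "servo_tool", "payload": {"rows": [{"offset": [0,0,-0.4],"yaw": 0,"claw": 0},{"offset": [0.3,-0.35,-0.8],"yaw": 0,"claw": 0},{"offset": [0.6,-0.7,-0.8],"yaw": 0,"claw": 0},{"offset": [0.86,-0.99,-0.8],"yaw": 0,"claw": 0}]}}

```text
time: 0.6
ee_pos: [0.1916, -0.4163, 0.3335]
tcp_rot: [180.0, -0.0, 13.8]
wrist_force: [0.1, -0.5, 0.1]
opening: 0.0852
grasp_force: 0.0
```

Emit:
{"api": "servo_tool", "payload": {"rows": [{"offset": [0.4,-0.45,0],"yaw": 0,"claw": 0},{"offset": [0.8,-0.9,0],"yaw": 0,"claw": 0},{"offset": [0.86,-0.99,0],"yaw": 0,"claw": 0}]}}

```text
time: 0.98
ee_pos: [0.2519, -0.2984, 0.3336]
tcp_rot: [180.0, -0.0, 14.0]
wrist_force: [-0.7, -0.4, 0.3]
opening: 0.0852
grasp_force: 0.0
```

Emit:
{"api": "servo_tool", "payload": {"rows": [{"offset": [0.4,-0.45,0],"yaw": 0,"claw": 0},{"offset": [0.8,-0.9,0],"yaw": 0,"claw": 0},{"offset": [0.86,-0.99,0],"yaw": 0,"claw": 0}]}}

```text
time: 1.35
ee_pos: [0.3118, -0.1823, 0.3332]
tcp_rot: [-180.0, -0.0, 14.0]
wrist_force: [-1.0, 0.3, 0.7]
opening: 0.0853
grasp_force: 0.0
```

Emit:
{"api": "servo_tool", "payload": {"rows": [{"offset": [0.4,-0.45,0],"yaw": 0,"claw": 0},{"offset": [0.8,-0.9,0],"yaw": 0,"claw": 0},{"offset": [0.86,-0.99,0],"yaw": 0,"claw": 0}]}}

```text
time: 1.72
ee_pos: [0.3719, -0.066, 0.3327]
tcp_rot: [-180.0, 0.1, 14.0]
wrist_force: [-0.8, 0.3, 0.5]
opening: 0.0853
grasp_force: 0.0
```

Emit:
{"api": "servo_tool", "payload": {"rows": [{"offset": [0.4,-0.45,0],"yaw": 0,"claw": 0},{"offset": [0.8,-0.9,0],"yaw": 0,"claw": 0},{"offset": [0.86,-0.99,0],"yaw": 0,"claw": 0},{"offset": [0.86,-0.99,0],"yaw": 0,"claw": 0}]}}

```text
time: 2.22
ee_pos: [0.4309, 0.0483, 0.3329]
tcp_rot: [180.0, 0.1, 13.8]
wrist_force: [-1.3, -0.9, -0.0]
opening: 0.0853
grasp_force: 0.0
```

```bash
cat > w.py <<'E'
import sys
from h import *
n=sys.argv[1];T=tool();p,d=camera('wrist');np.savez(f'pics/{n}.npz',p=p,d=d,T=T)
cv2.imwrite(f'pics/{n}.png',p[:,:,::-1]);o=get_obs();print(o['time'],o['ee_pos'],o['tcp_rot'],o['q'],o['wrist_force'])
E
python3 w.py w1
```

```text
2.275 [0.43063163 0.04781882 0.33318069] [1.79977001e+02 4.08685203e-02 1.37464578e+01] [ 6.35339835e+00 -8.17760795e+00  6.29973229e+00  1.04514910e+02
 -2.80663554e-02  1.72606942e+02] [-0.15782311  0.09598656  0.06395264]
```

View pics/w1.png

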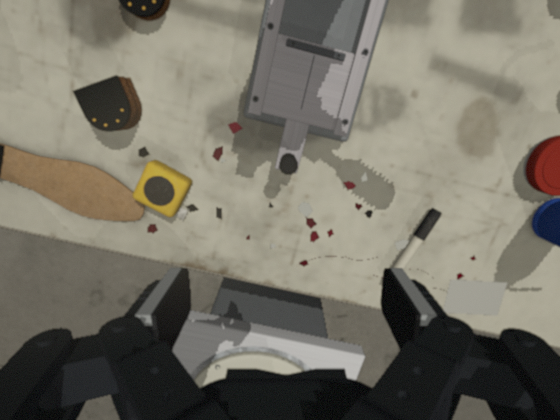

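The wrist view shows the tall heel at (110,103), knob top at (289,163), fence at (287,42)–(345,55), scribed line from (316,58) to (302,108), and base front corners at (247,118) and (348,140). I'll take a second wrist place, shifted +y.

Emit:
{"api": "servo_tool", "payload": {"rows": [{"offset": [0.12,-0.48,0],"yaw": 0,"claw": 0},{"offset": [0.24,-0.97,0],"yaw": 0,"claw": 0},{"offset": [0.24,-0.97,0],"yaw": 0,"claw": 0}]}}

```text
time: 2.65
ee_pos: [0.4374, 0.1252, 0.3333]
tcp_rot: [-179.0, 0.0, 15.5]
wrist_force: [0.4, -0.0, -0.2]
opening: 0.0852
grasp_force: 0.0
```

```bash
python3 w.py w2; python3 - <<'E'
import numpy as np,cv2
a=np.load('pics/w1.npz')['p'][0:200,60:400];b=np.load('pics/w2.npz')['p'][0:200,150:490]
im=np.vstack([cv2.resize(q,None,fx=1.5,fy=1.5,interpolation=cv2.INTER_CUBIC) for q in(a,b)])
cv2.imwrite('pics/w12.png',im[:,:,::-1])
E
```

```text
2.7 [0.43726056 0.1245921  0.33346997] [-1.79015479e+02  1.05826382e-02  1.54649881e+01] [ 15.33480036  -5.36648495   8.8578742  104.23717901   0.98449457
 179.86979301] [ 0.23343936 -0.63103933  1.3652079 ]
```

View pics/w12.png

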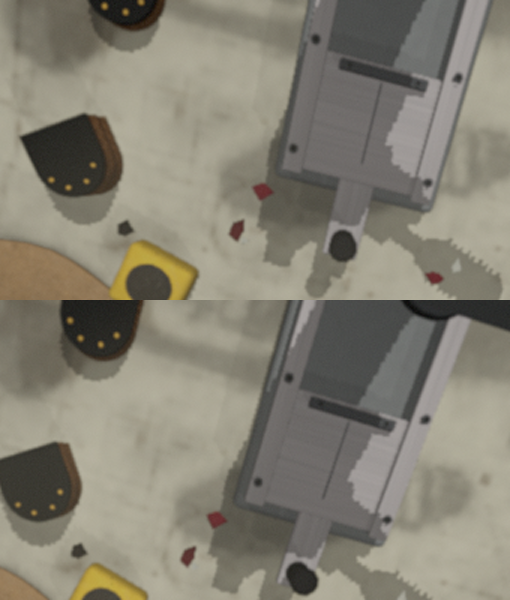

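Both views show the screws, fence, scribed line, knob and heel clearly. I'll triangulate these points between the two places.

```bash
cat > m2.py <<'E'
from h import *
np.set_printoptions(precision=4,suppress=True)
a=np.load('pics/w1.npz');b=np.load('pics/w2.npz');c1=setup('wrist',a['T']);c2=setup('wrist',b['T'])
W1=lambda x,y:(60+x/1.5-.2,y/1.5-.2);W2=lambda x,y:(150+x/1.5-.2,(y-300)/1.5-.2)
L=[('knob',342,244,302,578),('lineN',363,163,323,498),('lineF',382,84,348,424),('fL',341,60,310,399),('fR',427,82,395,421),('nL',339,72,308,410),('nR',424,92,391,432),
('s1',293,148,258,482),('s2',428,183,387,520),('s3',316,39,289,378),('s4',458,78,425,420)]
for r in L:
    t=tri(c1,[W1(*r[1:3])],c2,[W2(*r[3:])])[0]
    print(r[0],t,plane(c1,[W1(*r[1:3])],t[2])[0][:2])
for nm,q,c in(('w1',a,c1),('w2',b,c2)):
    p=q['p'].astype(int);m=((p.max(2)<60)).astype(np.uint8);m[230:]=0
    m=cv2.morphologyEx(m,cv2.MORPH_CLOSE,np.ones((5,5),np.uint8))
    n,l,st,cc=cv2.connectedComponentsWithStats(m)
    for i in range(1,n):
        if 1200<st[i][4]<6000 and cc[i][0]<230 and cc[i][1]>40:
            yx=np.argwhere(l==i);P=dpts(c,yx[:,::-1],q['d']);print(nm,cc[i],st[i][4],'z',np.median(P[:,2]))
            hull=cv2.convexHull(yx[:,::-1].astype(np.int32))
            Q=plane(c,hull[:,0],.04)[:,:2].astype(np.float32);pa=cv2.approxPolyDP(Q[:,None],.005,True)[:,0]
            print(pa,cv2.approxPolyDP(hull,4,True)[:,0].tolist());print(cv2.minAreaRect(Q))
E
python3 m2.py
```

```text
knob [0.4451 0.0487 0.0605 0.0004] [0.4452 0.0486]
lineN [0.5095 0.0466 0.0297 0.0002] [0.5096 0.0466]
lineF [0.5698 0.0473 0.0322 0.0012] [0.5704 0.0473]
fL [0.5789 0.0826 0.0323 0.0007] [0.5793 0.0825]
fR [0.5798 0.0141 0.0378 0.0011] [0.5793 0.0141]
nL [0.5702 0.0819 0.0352 0.0001] [0.5702 0.0819]
nR [0.5717 0.0145 0.0396 0.0001] [0.5716 0.0145]
s1 [0.5072 0.104  0.0415 0.0001] [0.5072 0.104 ]
s2 [ 0.507  -0.0085  0.0379  0.0002] [ 0.5071 -0.0085]
s3 [0.5873 0.104  0.0393 0.0001] [0.5874 0.104 ]
s4 [ 0.5875 -0.0082  0.0381  0.0003] [ 0.5876 -0.0082]
w1 [105.2543 104.1098] 2076 z 0.03924403602516682
[[0.4475 0.2484]
 [0.4321 0.2616]
 [0.4292 0.2882]
 [0.4645 0.3144]
 [0.492  0.2671]
 [0.4661 0.2503]] [[128, 121], [117, 129], [95, 126], [75, 91], [117, 77], [129, 103]]
((0.4551967978477478, 0.2768627405166626), (0.0555526539683342, 0.057789526879787445), 31.311124801635742)
w2 [  9.7302 122.0828] 1920 z 0.012092767414366157
[[0.4966 0.4712]
 [0.2971 0.4702]
 [0.2847 0.4833]
 [0.4964 0.484 ]] [[8, 40], [17, 43], [13, 202], [3, 208]]
((0.39091670513153076, 0.4771401584148407), (0.21250751614570618, 0.014439521357417107), 0.07779261469841003)
w2 [173.0246 121.1301] 1745 z 0.03928927221499812
[[0.4437 0.2517]
 [0.4298 0.2696]
 [0.4294 0.2848]
 [0.4361 0.2973]
 [0.4636 0.314 ]
 [0.4918 0.2683]
 [0.4661 0.2522]] [[193, 139], [177, 146], [165, 143], [146, 109], [187, 96], [196, 121]]
((0.45577341318130493, 0.2778688669204712), (0.05332665890455246, 0.05512271821498871), 32.346900939941406)
```

Emit:
{"api": "servo_tool", "payload": {"rows": [{"offset": [0.05,-0.2,0],"yaw": -0.06,"claw": 0},{"offset": [0.1,-0.4,0],"yaw": -0.12,"claw": 0},{"offset": [0.2,-0.8,0],"yaw": -0.18,"claw": 0},{"offset": [0.2,-0.8,0],"yaw": -0.24,"claw": 0},{"offset": [0.2,-0.8,0],"yaw": -0.3,"claw": 0},{"offset": [0.2,-0.8,0],"yaw": -0.36,"claw": 0},{"offset": [0.2,-0.8,0],"yaw": -0.42,"claw": 0},{"offset": [0.2,-0.8,0],"yaw": -0.48,"claw": 0},{"offset": [0.2,-0.8,0],"yaw": -0.55,"claw": 0},{"offset": [0.2,-0.8,0],"yaw": -0.55,"claw": 0}]}}

```text
time: 3.95
ee_pos: [0.4354, 0.2062, 0.3352]
tcp_rot: [179.8, -1.0, 114.6]
wrist_force: [0.1, 0.0, 0.0]
opening: 0.0854
grasp_force: 0.0
```

Emit:
{"api": "servo_tool", "payload": {"rows": [{"offset": [0,0,0.2],"yaw": -0.06,"claw": 0},{"offset": [0,0,0.4],"yaw": -0.12,"claw": 0},{"offset": [0,0,0.6],"yaw": -0.18,"claw": 0},{"offset": [0,0,0.8],"yaw": -0.24,"claw": 0},{"offset": [0,0,1],"yaw": -0.3,"claw": 0},{"offset": [0,0,1],"yaw": -0.36,"claw": 0},{"offset": [0,0,1],"yaw": -0.42,"claw": 0},{"offset": [0,0,1],"yaw": -0.48,"claw": 0},{"offset": [0,0,1],"yaw": -0.54,"claw": 0},{"offset": [0,0,1],"yaw": -0.54,"claw": 0}]}}

```text
time: 5.2
ee_pos: [0.4349, 0.2083, 0.2351]
tcp_rot: [179.0, 0.3, -148.5]
wrist_force: [0.1, 0.1, 0.3]
opening: 0.0853
grasp_force: 0.0
```

```bash
python3 w.py w3; cat > mv.py <<'E'
import sys
from h import *
np.set_printoptions(precision=3,suppress=True)
T=tool();t=np.array(list(map(float,sys.argv[1:4])));d=T[:3,:3].T@(t-T[:3,3])
y=R.from_matrix(T[:3,:3]).as_euler('xyz',degrees=True)[2];o=get_obs()
dy=(float(sys.argv[4])-y+180)%360-180
print('off/0.1',d/0.1,'yaw',-dy/180,'ee',o['ee_pos'],o['tcp_rot'],'q',o['q'],o['time'],o['wrist_force'])
E
python3 mv.py 0.4574 0.2787 0.1 210.9
python3 - <<'E'
from h import *
a=np.load('pics/w3.npz');c=setup('wrist',a['T']);p=a['p'].astype(int)
m=(p.max(2)<60).astype(np.uint8);m[300:]=0
m=cv2.morphologyEx(m,cv2.MORPH_CLOSE,np.ones((5,5),np.uint8));n,l,st,cc=cv2.connectedComponentsWithStats(m)
for i in range(1,n):
    if 1500<st[i][4]<20000:
        yx=np.argwhere(l==i);P=dpts(c,yx[:,::-1],a['d']);hull=cv2.convexHull(yx[:,::-1].astype(np.int32))
        Q=plane(c,hull[:,0],.04)[:,:2].astype(np.float32)
        print(cc[i],st[i],np.median(P[:,2]),cv2.approxPolyDP(Q[:,None],.004,True)[:,0].round(4).tolist())
E
```

```text
5.25 [0.43489031 0.20862073 0.23501165] [ 179.04179815    0.28718544 -148.56529268] [25.09089446 -4.79313683 -1.74456431 92.86903087  0.98406633 -6.34467246] [-0.17629474  0.40170473 -0.59403272]
off/0.1 [-0.551  0.458  1.361] yaw 0.002970596198079218 ee [0.435 0.209 0.235] [ 179.042    0.287 -148.565] q [25.091 -4.793 -1.745 92.869  0.984 -6.345] 5.25 [-0.176  0.402 -0.594]
[504.01636126 225.46596859] [ 475  199   56   52 1528] 0.012632666280211174 [[0.33660000562667847, 0.45080000162124634], [0.36890000104904175, 0.4453999996185303], [0.3666999936103821, 0.4009000062942505], [0.3264000117778778, 0.40709999203681946]]
[330.24047522 238.93404342] [ 304  211   54   52 2441] 0.039203978328445965 [[0.42480000853538513, 0.2777000069618225], [0.4350000023841858, 0.2985999882221222], [0.46219998598098755, 0.31529998779296875], [0.49070000648498535, 0.2703000009059906], [0.4507000148296356, 0.24959999322891235], [0.4302999973297119, 0.2605000138282776]]
```

View pics/w3.png

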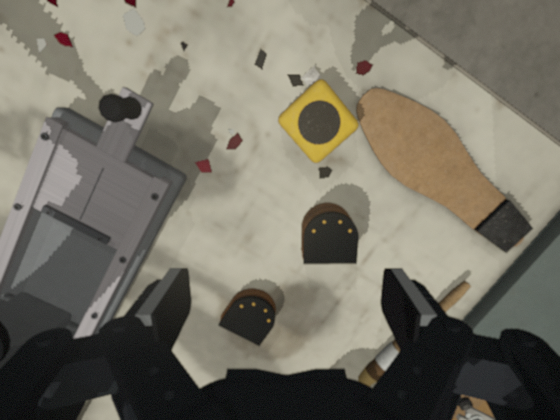

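The tall heel is at (330,238) with its flat edge facing down, as computed; the low heel is at (250,315). Moving over the tall heel.

Emit:
{"api": "servo_tool", "payload": {"rows": [{"offset": [-0.28,0.23,0.3],"yaw": 0,"claw": 0},{"offset": [-0.55,0.45,0.8],"yaw": 0,"claw": 0},{"offset": [-0.55,0.45,1],"yaw": 0,"claw": 0},{"offset": [-0.55,0.45,1],"yaw": 0,"claw": 0}]}}

```text
time: 5.75
ee_pos: [0.4566, 0.278, 0.1342]
tcp_rot: [179.0, 0.1, -148.5]
wrist_force: [-0.5, -0.5, 0.9]
opening: 0.0851
grasp_force: 0.0
```

```bash
python3 mv.py 0.4568 0.279 0.028 211.2
```

```text
off/0.1 [-0.006 -0.011  1.062] yaw 0.0018142798706188993 ee [0.457 0.278 0.134] [ 179.029    0.071 -148.473] q [30.861  2.111 -6.104 81.725  0.972 -0.666] 5.75 [-0.537 -0.484  0.857]
```

Emit:
{"api": "servo_tool", "payload": {"rows": [{"offset": [0,0,0.4],"yaw": 0,"claw": 0},{"offset": [0,0,0.8],"yaw": 0,"claw": 0},{"offset": [0,0,1],"yaw": 0,"claw": 0},{"offset": [0,0,1],"yaw": 0,"claw": 0}], "squeeze": 35}}

```text
time: 6.25
ee_pos: [0.4567, 0.2798, 0.036]
tcp_rot: [179.0, 0.2, -148.4]
wrist_force: [-0.4, 0.7, 1.2]
opening: 0.0855
grasp_force: 0.0
```

Emit:
{"api": "servo_tool", "payload": {"rows": [{"offset": [0,0,0.04],"yaw": 0,"claw": 0.5},{"offset": [0,0,0.04],"yaw": 0,"claw": 0.9},{"offset": [0,0,0.04],"yaw": 0,"claw": 0.9},{"offset": [0,0,0.04],"yaw": 0,"claw": 0.9},{"offset": [0,0,0.04],"yaw": 0,"claw": 0.9},{"offset": [0,0,0.04],"yaw": 0,"claw": 0.9}]}}

```text
time: 7.0
ee_pos: [0.4575, 0.281, 0.0333]
tcp_rot: [179.0, 0.4, -148.3]
wrist_force: [-0.6, -1.8, 7.1]
opening: 0.0577
grasp_force: 38.4
```

Emit:
{"api": "servo_tool", "payload": {"rows": [{"offset": [0,0,-0.3],"yaw": 0,"claw": 0.9},{"offset": [0,0,-0.6],"yaw": 0.06,"claw": 0.9},{"offset": [0,0,-0.9],"yaw": 0.12,"claw": 0.9},{"offset": [0,0,-0.9],"yaw": 0.175,"claw": 0.9},{"offset": [0,0,-0.9],"yaw": 0.175,"claw": 0.9}]}}

```text
time: 7.62
ee_pos: [0.4573, 0.2792, 0.1222]
tcp_rot: [179.0, -0.3, -179.7]
wrist_force: [-0.7, -0.7, -1.2]
opening: 0.0575
grasp_force: 38.3
```

```bash
python3 mv.py 0.54 0.0475 0.14 180
```

```text
off/0.1 [-0.815 -2.318 -0.222] yaw 0.0016333934514660895 ee [0.457 0.279 0.122] [ 179.01    -0.256 -179.706] q [30.925  2.199 -7.34  80.177  0.983 30.635] 7.625 [-0.651 -0.661 -1.246]
```

Emit:
{"api": "servo_tool", "payload": {"rows": [{"offset": [-0.1,-0.38,-0.1],"yaw": 0,"claw": 0.9},{"offset": [-0.2,-0.76,-0.2],"yaw": 0,"claw": 0.9},{"offset": [-0.25,-0.95,-0.2],"yaw": 0,"claw": 0.9}]}}

```text
time: 8.0
ee_pos: [0.483, 0.1824, 0.1404]
tcp_rot: [179.0, -0.3, -179.6]
wrist_force: [-0.2, 0.6, -2.7]
opening: 0.0574
grasp_force: 38.3
```

Emit:
{"api": "servo_tool", "payload": {"rows": [{"offset": [-0.1,-0.38,0],"yaw": 0,"claw": 0.9},{"offset": [-0.2,-0.76,0],"yaw": 0,"claw": 0.9},{"offset": [-0.25,-0.95,0],"yaw": 0,"claw": 0.9},{"offset": [-0.25,-0.95,0],"yaw": 0,"claw": 0.9},{"offset": [-0.25,-0.95,0],"yaw": 0,"claw": 0.9}]}}

```text
time: 8.62
ee_pos: [0.5078, 0.0895, 0.138]
tcp_rot: [179.0, -0.3, -179.7]
wrist_force: [-0.9, -0.2, -1.3]
opening: 0.0574
grasp_force: 38.3
```

```bash
python3 mv.py 0.535 0.0475 0.1 180;python3 w.py w4;  python3 - <<'E'
from h import *
np.set_printoptions(precision=4,suppress=True)
a=np.load('pics/w4.npz');c=setup('wrist',a['T'])
print(proj(c,[[.571,.082,.042],[.571,.0145,.042],[.443,.0475,.075],[.51,.047,.036],[.507,.104,.038]]))
E
```

```text
off/0.1 [-0.272 -0.428  0.371] yaw 0.0019333915003566442 ee [0.508 0.089 0.138] [ 179.015   -0.314 -179.652] q [ 9.469 -0.299 -8.119 82.334  1.023  9.122] 8.625 [-0.88  -0.153 -1.311]
8.675 [0.50779661 0.08971227 0.1380974 ] [ 179.01451967   -0.30417894 -179.64147686] [ 9.4981821  -0.30439229 -8.11504631 82.3331128   1.02128374  9.14099362] [-0.98062183  0.48336912 -1.44696465]
[[273.567  302.4315]
 [183.544  302.7657]
 [207.8982 129.6454]
 [224.3982 223.2121]
 [304.2837 220.1476]]
```

View pics/w4.png

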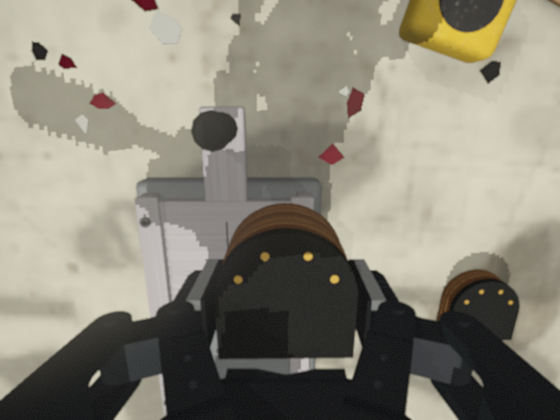

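Heel held squarely: flat edge at (217,358)–(354,355), centred on the tool. The knob head is at (214,130), the scribed line at (227,222), the lower-left base screw at (145,221). Check the numbers.

```bash
python3 - <<'E'
from h import *
np.set_printoptions(precision=4,suppress=True)
a=np.load('pics/w4.npz');T=a['T'];c=setup('wrist',T)
P=plane(c,[(217,358),(354,356),(285,235)],T[2,3]+.0067);print('heel flat rel TCP',P-T[:3,3])
print('line',plane(c,[(227,222),(226.5,240)],.036),'screw',plane(c,[(145,221)],.038),'knob',plane(c,[(214,130)],.07))
p=a['p'][:, :, :].astype(int); 
# rail edges along row 230: left edge of base plate
print(plane(c,[(138,200),(319,196),(202,107),(244,107)],.03))
E
```

```text
heel flat rel TCP [[ 0.0244 -0.0291  0.0067]
 [ 0.0239  0.0283  0.0067]
 [-0.0305 -0.001   0.0067]]
line [[0.5091 0.0489 0.036 ]
 [0.5229 0.0479 0.036 ]] screw [[ 0.5077 -0.0084  0.038 ]] knob [[0.4434 0.0498 0.07  ]]
[[ 0.4945 -0.015   0.03  ]
 [ 0.4913  0.1148  0.03  ]
 [ 0.4307  0.0349  0.03  ]
 [ 0.4305  0.0627  0.03  ]]
```

Emit:
{"api": "servo_tool", "payload": {"rows": [{"offset": [-0.18,-0.2,0],"yaw": 0,"claw": 0.9},{"offset": [-0.365,-0.41,0.1],"yaw": 0,"claw": 0.9},{"offset": [-0.365,-0.41,0.35],"yaw": 0,"claw": 0.9},{"offset": [-0.365,-0.41,0.6],"yaw": 0.002,"claw": 0.9},{"offset": [-0.365,-0.41,0.6],"yaw": 0.002,"claw": 0.9},{"offset": [-0.365,-0.41,0.6],"yaw": 0.002,"claw": 0.9}]}}

```text
time: 9.43
ee_pos: [0.5447, 0.0498, 0.0784]
tcp_rot: [179.0, -0.2, 180.0]
wrist_force: [0.2, 0.1, -0.8]
opening: 0.0574
grasp_force: 38.3
```

```bash
python3 mv.py 0.5443 0.0485 0.0695 180
```

```text
off/0.1 [ 0.004 -0.015  0.089] yaw -0.0002343050692985571 ee [0.545 0.05  0.078] [179.018  -0.233 179.958] q [ 4.748  4.959 -9.302 75.889  0.998  4.791] 9.425 [ 0.151  0.079 -0.811]
```

Emit:
{"api": "servo_tool", "payload": {"rows": [{"offset": [0,-0.015,0.03],"yaw": 0,"claw": 0.9},{"offset": [0,-0.015,0.06],"yaw": 0,"claw": 0.9},{"offset": [0,-0.015,0.08],"yaw": 0,"claw": 0.9},{"offset": [0,-0.015,0.08],"yaw": 0,"claw": 0.9},{"offset": [0,-0.015,0.08],"yaw": 0,"claw": 0.9}]}}

```text
time: 10.05
ee_pos: [0.5446, 0.0479, 0.0696]
tcp_rot: [179.0, -0.3, 179.9]
wrist_force: [0.0, -0.4, 0.2]
opening: 0.0571
grasp_force: 38.5
```

Emit:
{"api": "servo_tool", "payload": {"rows": [{"offset": [0,0,0.01],"yaw": 0,"claw": 0.9},{"offset": [0,0,0.01],"yaw": 0,"claw": 0.9}]}}

```text
time: 10.3
ee_pos: [0.5448, 0.0479, 0.0695]
tcp_rot: [179.0, -0.2, 179.9]
wrist_force: [-1.4, -0.2, 7.2]
opening: 0.0576
grasp_force: 39.5
```

Emit:
{"api": "servo_tool", "payload": {"rows": [{"offset": [0,0,0],"yaw": 0,"claw": 0.25},{"offset": [0,0,0],"yaw": 0,"claw": 0},{"offset": [0,0,0],"yaw": 0,"claw": 0},{"offset": [0,0,0],"yaw": 0,"claw": 0},{"offset": [0,0,-0.3],"yaw": 0,"claw": 0},{"offset": [0,0,-0.7],"yaw": 0,"claw": 0},{"offset": [0.4,0,-1],"yaw": 0,"claw": 0},{"offset": [0.8,0,-1],"yaw": 0,"claw": 0},{"offset": [1,0,-1],"yaw": 0,"claw": 0},{"offset": [1,0,-1],"yaw": 0,"claw": 0},{"offset": [1,0,-1],"yaw": 0,"claw": 0}]}}

```text
time: 11.68
ee_pos: [0.4455, 0.0464, 0.1689]
tcp_rot: [179.0, -0.3, 179.9]
wrist_force: [-0.5, 0.5, 0.1]
opening: 0.0857
grasp_force: 0.0
```

```bash
python3 w.py w5
```

```text
11.725 [0.44555135 0.046412   0.16873247] [179.02582816  -0.28560964 179.87088997] [  5.36157361  -9.6960827  -13.46812246  86.41903838   0.9970299
   5.49144918] [-0.82216184  0.07299992 -0.14055278]
```

View pics/w5.png

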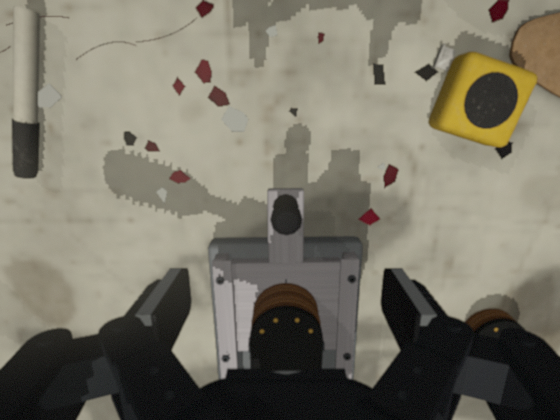

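The heel stands on the bed centred in y (about px 286, same as knob and plate). Next I'll grip the knob at (286,215) and push the bed in.

Emit:
{"api": "servo_tool", "payload": {"rows": [{"offset": [0.02,0.025,0.4],"yaw": 0,"claw": 0},{"offset": [0.02,0.025,0.8],"yaw": 0,"claw": 0},{"offset": [0.02,0.025,0.99],"yaw": 0,"claw": 0},{"offset": [0.02,0.025,0.99],"yaw": 0,"claw": 0.5},{"offset": [0.02,0.025,0.99],"yaw": 0,"claw": 1},{"offset": [0.02,0.025,0.99],"yaw": 0,"claw": 1},{"offset": [0.02,0.025,0.99],"yaw": 0,"claw": 1},{"offset": [0.02,0.025,0.99],"yaw": 0,"claw": 1},{"offset": [0.02,0.025,0.99],"yaw": 0,"claw": 1}], "squeeze": 25}}

```text
time: 12.85
ee_pos: [0.4431, 0.0486, 0.0712]
tcp_rot: [179.3, -0.2, 179.8]
wrist_force: [0.0, -15.3, 5.0]
opening: 0.0213
grasp_force: 24.9
```

Emit:
{"api": "servo_tool", "payload": {"rows": [{"offset": [-0.02,-0.015,0],"yaw": 0,"claw": 1},{"offset": [-0.06,-0.015,0],"yaw": 0,"claw": 1},{"offset": [-0.12,-0.015,0],"yaw": 0,"claw": 1},{"offset": [-0.19,-0.015,0],"yaw": 0,"claw": 1},{"offset": [-0.27,-0.015,0],"yaw": 0,"claw": 1},{"offset": [-0.35,-0.015,0],"yaw": 0,"claw": 1},{"offset": [-0.43,-0.015,0],"yaw": 0,"claw": 1},{"offset": [-0.51,-0.015,0],"yaw": 0,"claw": 1},{"offset": [-0.59,-0.015,0],"yaw": 0,"claw": 1},{"offset": [-0.66,-0.015,0],"yaw": 0,"claw": 1},{"offset": [-0.71,-0.015,0],"yaw": 0,"claw": 1},{"offset": [-0.75,-0.015,0],"yaw": 0,"claw": 1}]}}

```text
time: 14.35
ee_pos: [0.5181, 0.0486, 0.0712]
tcp_rot: [179.1, -0.2, 179.9]
wrist_force: [-1.8, -1.8, 7.5]
opening: 0.0211
grasp_force: 24.8
```

Emit:
{"api": "servo_tool", "payload": {"rows": [{"offset": [-0.03,0,0],"yaw": 0,"claw": 1},{"offset": [-0.06,0,0],"yaw": 0,"claw": 1},{"offset": [-0.09,0,0],"yaw": 0,"claw": 1},{"offset": [-0.12,0,0],"yaw": 0,"claw": 1},{"offset": [-0.14,0,0],"yaw": 0,"claw": 1},{"offset": [-0.16,0,0],"yaw": 0,"claw": 1}]}}

```text
time: 15.1
ee_pos: [0.5341, 0.0486, 0.0712]
tcp_rot: [179.1, -0.2, 179.9]
wrist_force: [-1.9, -1.8, 7.2]
opening: 0.0212
grasp_force: 24.8
```

Emit:
{"api": "servo_tool", "payload": {"rows": [{"offset": [-0.02,0,0],"yaw": 0,"claw": 1},{"offset": [-0.04,0,0],"yaw": 0,"claw": 1},{"offset": [-0.05,0,0],"yaw": 0,"claw": 1},{"offset": [-0.06,0,0],"yaw": 0,"claw": 1}]}}

```text
time: 15.6
ee_pos: [0.54, 0.0486, 0.0711]
tcp_rot: [179.1, -0.2, 179.9]
wrist_force: [-2.8, -1.4, 7.1]
opening: 0.0209
grasp_force: 24.8
```

Emit:
{"api": "servo_tool", "payload": {"rows": [{"offset": [-0.02,0,0],"yaw": 0,"claw": 1},{"offset": [-0.03,0,0],"yaw": 0,"claw": 1},{"offset": [-0.03,0,0],"yaw": 0,"claw": 1}]}}

```text
time: 15.98
ee_pos: [0.5432, 0.0486, 0.0712]
tcp_rot: [179.1, -0.1, 179.9]
wrist_force: [-2.5, -2.0, 7.4]
opening: 0.0213
grasp_force: 24.8
```

Emit:
{"api": "servo_tool", "payload": {"rows": [{"offset": [-0.02,0,0],"yaw": 0,"claw": 1},{"offset": [-0.03,0,0],"yaw": 0,"claw": 1},{"offset": [-0.03,0,0],"yaw": 0,"claw": 1}]}}

```text
time: 16.35
ee_pos: [0.5462, 0.0486, 0.0711]
tcp_rot: [179.1, -0.2, 179.9]
wrist_force: [-1.4, -2.2, 6.8]
opening: 0.0211
grasp_force: 24.8
```

Emit:
{"api": "servo_tool", "payload": {"rows": [{"offset": [-0.01,0,0],"yaw": 0,"claw": 1},{"offset": [-0.02,0,0],"yaw": 0,"claw": 1},{"offset": [-0.02,0,0],"yaw": 0,"claw": 1}]}}

```text
time: 16.73
ee_pos: [0.5463, 0.0486, 0.0711]
tcp_rot: [179.1, -0.4, 179.9]
wrist_force: [-12.0, -1.7, 13.4]
opening: 0.0214
grasp_force: 25.2
```

The bed is against its stop (x force −12 N at 0.5463). Release, rise, then measure lever and ram from the first pictures.

Emit:
{"api": "servo_tool", "payload": {"rows": [{"offset": [0.02,0,0],"yaw": 0,"claw": 1},{"offset": [0.02,0,0],"yaw": 0,"claw": 0.5},{"offset": [0.02,0,0],"yaw": 0,"claw": 0.3},{"offset": [0.02,0,0],"yaw": 0,"claw": 0.3},{"offset": [0.02,0,-0.3],"yaw": 0,"claw": 0.3},{"offset": [0.1,0,-0.7],"yaw": 0,"claw": 0.4},{"offset": [0.5,0,-1],"yaw": 0,"claw": 1},{"offset": [0.9,0,-1],"yaw": 0,"claw": 1},{"offset": [0.9,0,-1],"yaw": 0,"claw": 1}]}}

```text
time: 17.85
ee_pos: [0.4564, 0.0474, 0.1706]
tcp_rot: [179.0, -0.2, 179.9]
wrist_force: [0.7, 0.8, -0.4]
opening: -0.0
grasp_force: 0.0
```

```bash
python3 - <<'E'
from h import *
np.set_printoptions(precision=4,suppress=True)
o=get_obs();print(o['time'],o['ee_pos'],o['wrist_force'],o['opening'])
for n,bx in(('top',(328,150,378,185)),('scene',(315,205,350,232))):
    z=np.load(f'pics/{n}0.npz');p=z['p'].astype(int);c=setup(n);x0,y0,x1,y1=bx
    m=np.zeros(p.shape[:2],bool);m[y0:y1,x0:x1]=p[y0:y1,x0:x1].max(2)<50
    yx=np.argwhere(m);P=dpts(c,yx[:,::-1],z['d']);P=P[(P[:,2]>.2)&(P[:,2]<.36)]
    print(n,len(P),P.mean(0),np.percentile(P,[2,50,98],axis=0))
    A=np.linalg.svd(P-P.mean(0))[2][0];print(A)
    # ram top & pad
    if n=='top': pt=[(165+418/3.6,125+93/3.6),(280,150.5),(281,152)]
    else: pt=[(180+510/4.4,165+68/4.4),(180+508/4.4,165+72/4.4)]
    print('ram',dpts(c,np.round(pt),z['d']))
# obstacles near lever: top view points x>.6
z=np.load('pics/top0.npz');c=setup('top');v,u=np.mgrid[100:230:1,310:400:1];px=np.c_[u.ravel(),v.ravel()]
P=dpts(c,px,z['d'])
for lo,hi in((-.25,-.2),(-.2,-.15),(-.15,-.1),(-.1,-.05)):
    s=P[(P[:,1]>lo)&(P[:,1]<hi)&(P[:,2]>.04)]
    for h in(.04,.1,.15,.2,.25,.3): 
        k=s[s[:,2]>h]; print(lo,h,len(k),k[:,0].min() if len(k) else None,end=' | ')
    print()
s=P[(P[:,0]>.69)&(P[:,0]<.85)&(P[:,1]<-.1)];print(np.percentile(s,[5,50,95],axis=0))
E
```

```text
17.85 [0.4564 0.0474 0.1706] [ 0.7313  0.7629 -0.4152] -4.508554230780678e-05
top 494 [ 0.6436 -0.1183  0.3005] [[ 0.6299 -0.1581  0.2799]
 [ 0.6431 -0.1185  0.3013]
 [ 0.6595 -0.0768  0.3179]]
[-0.0069  0.9059 -0.4233]
ram [[0.6489 0.0478 0.3156]
 [0.6508 0.0504 0.316 ]
 [0.6471 0.0475 0.3141]]
scene 253 [ 0.6381 -0.129   0.3021] [[ 0.6286 -0.1642  0.2797]
 [ 0.6363 -0.131   0.3029]
 [ 0.6525 -0.0864  0.3187]]
[-0.0803  0.9197 -0.3843]
ram [[0.6487 0.0481 0.3151]
 [0.6434 0.0458 0.3154]]
-0.25 0.04 958 0.7234903045565346 | -0.25 0.1 734 0.7665805765801821 | -0.25 0.15 553 0.7702455543732378 | -0.25 0.2 371 0.7702455543732378 | -0.25 0.25 290 0.7702455543732378 | -0.25 0.3 0 None | 
-0.2 0.04 1284 0.6295616551744101 | -0.2 0.1 1188 0.6295616551744101 | -0.2 0.15 1003 0.6295616551744101 | -0.2 0.2 828 0.6295616551744101 | -0.2 0.25 714 0.6295616551744101 | -0.2 0.3 79 0.6295616551744101 | 
-0.15 0.04 1501 0.6282115505767217 | -0.15 0.1 1347 0.6282115505767217 | -0.15 0.15 1194 0.6282115505767217 | -0.15 0.2 1025 0.6282115505767217 | -0.15 0.25 918 0.6282115505767217 | -0.15 0.3 212 0.6282115505767217 | 
-0.1 0.04 1306 0.6285235124741461 | -0.1 0.1 1153 0.6285235124741461 | -0.1 0.15 998 0.6285235124741461 | -0.1 0.2 827 0.6285235124741461 | -0.1 0.25 733 0.6285235124741461 | -0.1 0.3 0 None | 
[[ 0.702  -0.2805 -0.0028]
 [ 0.7809 -0.1852  0.129 ]
 [ 0.8313 -0.1087  0.2769]]
```

Emit:
{"api": "servo_tool", "payload": {"rows": [{"offset": [0,-0.3,-0.4],"yaw": 0,"claw": 1},{"offset": [0,-0.6,-0.8],"yaw": 0,"claw": 1},{"offset": [0,-0.9,-1],"yaw": 0,"claw": 1},{"offset": [0,-0.9,-1],"yaw": 0,"claw": 1}]}}

```text
time: 18.35
ee_pos: [0.4593, -0.0459, 0.2694]
tcp_rot: [179.0, -0.2, 179.7]
wrist_force: [0.6, 0.8, 0.3]
opening: 0.0
grasp_force: 0.0
```

Emit:
{"api": "servo_tool", "payload": {"rows": [{"offset": [-0.2,-0.3,-0.3],"yaw": 0,"claw": 1},{"offset": [-0.5,-0.6,-0.6],"yaw": 0,"claw": 1},{"offset": [-0.9,-0.77,-0.8],"yaw": 0,"claw": 1},{"offset": [-0.9,-0.77,-0.8],"yaw": 0,"claw": 1}]}}

```text
time: 18.85
ee_pos: [0.5515, -0.1235, 0.344]
tcp_rot: [179.0, -0.4, 179.8]
wrist_force: [0.4, -0.1, -0.8]
opening: 0.0001
grasp_force: 0.0
```

Emit:
{"api": "servo_tool", "payload": {"rows": [{"offset": [-0.4,0,0],"yaw": 0,"claw": 1},{"offset": [-0.8,0,0],"yaw": 0,"claw": 1},{"offset": [-0.97,0,0],"yaw": 0,"claw": 1},{"offset": [-0.97,0,0],"yaw": 0,"claw": 1},{"offset": [-0.97,0,0],"yaw": 0,"claw": 1}]}}

```text
time: 19.48
ee_pos: [0.6447, -0.1225, 0.346]
tcp_rot: [179.0, -0.3, 179.9]
wrist_force: [0.1, 0.0, 0.5]
opening: -0.0
grasp_force: 0.0
```

```bash
python3 mv.py 0.644 -0.12 0.33 180; python3 - <<'E'
import numpy as np
for t in (25,20,10,0,-10,-15,-20,-25,-30):
    r=np.deg2rad(t);print(t,round(.022-.162*np.cos(r)+.011*np.sin(r),4),round(.225+.162*np.sin(r)+.011*np.cos(r),4))
E
```

```text
off/0.1 [0.006 0.023 0.16 ] yaw -0.0005624772239891564 ee [ 0.645 -0.123  0.346] [179.017  -0.319 179.899] q [-11.124  26.466  47.169 111.204   0.904 -11.024] 19.475 [0.118 0.003 0.476]
25 -0.1202 0.3034
20 -0.1265 0.2907
10 -0.1356 0.264
0 -0.14 0.236
-10 -0.1394 0.2077
-15 -0.1373 0.1937
-20 -0.134 0.1799
-25 -0.1295 0.1665
-30 -0.1238 0.1535
```

Emit:
{"api": "servo_tool", "payload": {"rows": [{"offset": [0,0,0.1],"yaw": 0,"claw": 1},{"offset": [0,0,0.18],"yaw": 0,"claw": 1},{"offset": [0,0,0.22],"yaw": 0,"claw": 1}]}}

```text
time: 19.85
ee_pos: [0.6446, -0.1227, 0.3244]
tcp_rot: [179.0, -0.3, 179.9]
wrist_force: [0.0, -0.5, 2.7]
opening: -0.0004
grasp_force: 1.1
```

Emit:
{"api": "servo_tool", "payload": {"rows": [{"offset": [0,0,0.04],"yaw": 0,"claw": 1},{"offset": [0,0,0.08],"yaw": 0,"claw": 1}]}}

```text
time: 20.1
ee_pos: [0.6452, -0.1226, 0.3162]
tcp_rot: [179.0, -0.2, 179.9]
wrist_force: [0.3, -1.2, 2.6]
opening: -0.0001
grasp_force: 1.2
```

Emit:
{"api": "servo_tool", "payload": {"rows": [{"offset": [0,0,0.04],"yaw": 0,"claw": 1},{"offset": [0,0,0.08],"yaw": 0,"claw": 1}]}}

```text
time: 20.35
ee_pos: [0.6453, -0.1225, 0.3078]
tcp_rot: [179.0, -0.3, 179.9]
wrist_force: [-0.2, -0.6, 4.2]
opening: -0.0002
grasp_force: 1.4
```

Contact came at TCP z≈0.325 and the stroke is light. First full stroke.

Emit:
{"api": "servo_tool", "payload": {"rows": [{"offset": [0,-0.06,0.15],"yaw": 0,"claw": 1},{"offset": [0,-0.11,0.3],"yaw": 0,"claw": 1},{"offset": [0,-0.15,0.45],"yaw": 0,"claw": 1},{"offset": [0,-0.17,0.6],"yaw": 0,"claw": 1},{"offset": [0,-0.17,0.75],"yaw": 0,"claw": 1},{"offset": [0,-0.16,0.9],"yaw": 0,"claw": 1},{"offset": [0,-0.15,1],"yaw": 0,"claw": 1}]}}

```text
time: 21.22
ee_pos: [0.6448, -0.1351, 0.2077]
tcp_rot: [179.0, -0.2, 179.9]
wrist_force: [-0.1, 2.7, 8.4]
opening: 0.0003
grasp_force: 3.4
```

Emit:
{"api": "servo_tool", "payload": {"rows": [{"offset": [0,0.03,0.1],"yaw": 0,"claw": 1},{"offset": [0,0.07,0.18],"yaw": 0,"claw": 1},{"offset": [0,0.09,0.24],"yaw": 0,"claw": 1},{"offset": [0,0.09,0.24],"yaw": 0,"claw": 1}]}}

```text
time: 21.72
ee_pos: [0.6448, -0.1267, 0.1839]
tcp_rot: [179.1, -0.2, 179.9]
wrist_force: [0.8, -4.2, 4.4]
opening: 0.0001
grasp_force: 3.1
```

Emit:
{"api": "servo_tool", "payload": {"rows": [{"offset": [0,-0.09,-0.25],"yaw": 0,"claw": 1},{"offset": [0,-0.11,-0.5],"yaw": 0,"claw": 1},{"offset": [0,-0.08,-0.75],"yaw": 0,"claw": 1},{"offset": [0,-0.03,-1],"yaw": 0,"claw": 1}]}}

```text
time: 22.22
ee_pos: [0.645, -0.1312, 0.2844]
tcp_rot: [179.0, -0.3, 179.8]
wrist_force: [0.3, -0.4, 1.1]
opening: -0.0003
grasp_force: 0.7
```

Emit:
{"api": "servo_tool", "payload": {"rows": [{"offset": [0,0.04,-0.25],"yaw": 0,"claw": 1},{"offset": [0,0.07,-0.46],"yaw": 0,"claw": 1},{"offset": [0,0.07,-0.46],"yaw": 0,"claw": 1}]}}

```text
time: 22.6
ee_pos: [0.6458, -0.1246, 0.3309]
tcp_rot: [179.0, -0.2, 179.9]
wrist_force: [0.2, 0.2, 0.8]
opening: 0.0001
grasp_force: 0.6
```

```bash
cat > ram.py <<'E'
from h import *
np.set_printoptions(precision=4,suppress=True)
o=get_obs();print(o['time'],o['ee_pos'],o['wrist_force'])
for n in('scene','top'):
    p,d=camera(n);np.savez(f'pics/{n}_r{o["time"]:.1f}.npz',p=p,d=d);c=setup(n)
    v,u=np.mgrid[170:225,275:325] if n=='scene' else np.mgrid[138:190,265:300]
    P=dpts(c,np.c_[u.ravel(),v.ravel()],d)
    m=(abs(P[:,0]-.647)<.010)&(abs(P[:,1]-.048)<.010)&(P[:,2]>.2)&(P[:,2]<.33);print(n,m.sum(),np.percentile(P[m,2],[50,80,95]) if m.sum()>3 else None)
E
python3 ram.py
python3 - <<'E'
from h import *
for n in('scene','top'):
    z=np.load(f'pics/{n}0.npz');d=z['d'];c=setup(n)
    v,u=np.mgrid[170:225,275:325] if n=='scene' else np.mgrid[138:190,265:300]
    P=dpts(c,np.c_[u.ravel(),v.ravel()],d);m=(abs(P[:,0]-.647)<.010)&(abs(P[:,1]-.048)<.010)&(P[:,2]>.2)&(P[:,2]<.33);print(n,m.sum(),np.percentile(P[m,2],[50,80,95]))
E
```

```text
22.6 [ 0.6458 -0.1246  0.3309] [0.2231 0.2045 0.8064]
scene 50 [0.2967 0.2999 0.3009]
top 65 [0.2985 0.2997 0.3006]
scene 62 [0.31368005 0.31764663 0.3193685 ]
top 68 [0.31602942 0.31719642 0.3184991 ]
```

Ram fell about 17 mm, as expected; roughly 39 mm of gap is left. Two more full strokes.

Emit:
{"api": "servo_tool", "payload": {"rows": [{"offset": [0,0,0.1],"yaw": 0,"claw": 1},{"offset": [0,-0.03,0.25],"yaw": 0,"claw": 1},{"offset": [0,-0.07,0.4],"yaw": 0,"claw": 1},{"offset": [0,-0.11,0.55],"yaw": 0,"claw": 1},{"offset": [0,-0.14,0.7],"yaw": 0,"claw": 1},{"offset": [0,-0.16,0.85],"yaw": 0,"claw": 1},{"offset": [0,-0.16,1],"yaw": 0,"claw": 1}]}}

```text
time: 23.58
ee_pos: [0.6444, -0.1388, 0.2284]
tcp_rot: [179.0, -0.3, 179.9]
wrist_force: [-0.1, 1.6, 7.0]
opening: 0.0001
grasp_force: 3.4
```

Emit:
{"api": "servo_tool", "payload": {"rows": [{"offset": [0,0.03,0.15],"yaw": 0,"claw": 1},{"offset": [0,0.08,0.3],"yaw": 0,"claw": 1},{"offset": [0,0.12,0.4],"yaw": 0,"claw": 1},{"offset": [0,0.14,0.46],"yaw": 0,"claw": 1},{"offset": [0,0.14,0.46],"yaw": 0,"claw": 1}]}}

```text
time: 24.2
ee_pos: [0.6443, -0.1255, 0.1826]
tcp_rot: [179.1, -0.3, 179.8]
wrist_force: [2.4, -6.4, 3.7]
opening: -0.0001
grasp_force: 3.2
```

Emit:
{"api": "servo_tool", "payload": {"rows": [{"offset": [0,-0.09,-0.25],"yaw": 0,"claw": 1},{"offset": [0,-0.11,-0.5],"yaw": 0,"claw": 1},{"offset": [0,-0.08,-0.75],"yaw": 0,"claw": 1},{"offset": [0,-0.03,-1],"yaw": 0,"claw": 1}]}}

```text
time: 24.7
ee_pos: [0.6446, -0.1295, 0.2833]
tcp_rot: [179.0, -0.4, 179.8]
wrist_force: [0.7, -0.2, 2.2]
opening: -0.0001
grasp_force: 1.0
```

Emit:
{"api": "servo_tool", "payload": {"rows": [{"offset": [0,0.02,-0.25],"yaw": 0,"claw": 1},{"offset": [0,0.05,-0.46],"yaw": 0,"claw": 1},{"offset": [0,0.05,-0.46],"yaw": 0,"claw": 1}]}}

```text
time: 25.08
ee_pos: [0.6455, -0.1249, 0.3301]
tcp_rot: [179.0, -0.2, 179.9]
wrist_force: [0.8, -0.3, 0.8]
opening: 0.0001
grasp_force: 0.8
```

```bash
python3 ram.py
```

```text
25.075 [ 0.6455 -0.1249  0.3301] [ 0.8235 -0.2818  0.8281]
scene 47 [0.2861 0.2879 0.2888]
top 66 [0.2869 0.2883 0.2899]
```

Emit:
{"api": "servo_tool", "payload": {"rows": [{"offset": [0,0.02,-0.15],"yaw": 0,"claw": 1},{"offset": [0,0.02,-0.15],"yaw": 0,"claw": 1},{"offset": [0,0.02,-0.15],"yaw": 0,"claw": 1}]}}

```text
time: 25.55
ee_pos: [0.6454, -0.1232, 0.3436]
tcp_rot: [179.0, -0.4, 179.9]
wrist_force: [0.2, -0.3, -0.1]
opening: -0.0002
grasp_force: 0.0
```

Emit:
{"api": "servo_tool", "payload": {"rows": [{"offset": [0,0,0.15],"yaw": 0,"claw": 1},{"offset": [0,0,0.25],"yaw": 0,"claw": 1},{"offset": [0,-0.04,0.4],"yaw": 0,"claw": 1},{"offset": [0,-0.09,0.55],"yaw": 0,"claw": 1},{"offset": [0,-0.13,0.7],"yaw": 0,"claw": 1},{"offset": [0,-0.16,0.85],"yaw": 0,"claw": 1},{"offset": [0,-0.18,1],"yaw": 0,"claw": 1}]}}

```text
time: 26.42
ee_pos: [0.6446, -0.1392, 0.2436]
tcp_rot: [179.0, -0.3, 179.9]
wrist_force: [-0.0, 3.0, 4.0]
opening: -0.0
grasp_force: 2.1
```

Emit:
{"api": "servo_tool", "payload": {"rows": [{"offset": [0,0,0.15],"yaw": 0,"claw": 1},{"offset": [0,0.03,0.3],"yaw": 0,"claw": 1},{"offset": [0,0.08,0.45],"yaw": 0,"claw": 1},{"offset": [0,0.12,0.57],"yaw": 0,"claw": 1},{"offset": [0,0.14,0.63],"yaw": 0,"claw": 1},{"offset": [0,0.14,0.65],"yaw": 0,"claw": 1},{"offset": [0,0.14,0.65],"yaw": 0,"claw": 1}]}}

```text
time: 27.3
ee_pos: [0.6445, -0.1247, 0.1801]
tcp_rot: [179.1, -0.2, 179.9]
wrist_force: [0.1, -1.8, 7.4]
opening: 0.0005
grasp_force: 3.4
```

Emit:
{"api": "servo_tool", "payload": {"rows": [{"offset": [0,-0.09,-0.25],"yaw": 0,"claw": 1},{"offset": [0,-0.11,-0.5],"yaw": 0,"claw": 1},{"offset": [0,-0.08,-0.75],"yaw": 0,"claw": 1},{"offset": [0,-0.03,-1],"yaw": 0,"claw": 1}]}}

```text
time: 27.8
ee_pos: [0.6447, -0.1295, 0.28]
tcp_rot: [179.1, -0.3, 179.8]
wrist_force: [1.2, -1.3, 1.2]
opening: 0.0001
grasp_force: 1.0
```

Emit:
{"api": "servo_tool", "payload": {"rows": [{"offset": [0,0.04,-0.25],"yaw": 0,"claw": 1},{"offset": [0,0.07,-0.5],"yaw": 0,"claw": 1},{"offset": [0,0.07,-0.65],"yaw": 0,"claw": 1},{"offset": [0,0.07,-0.65],"yaw": 0,"claw": 1}]}}

```text
time: 28.3
ee_pos: [0.6456, -0.1232, 0.3451]
tcp_rot: [179.0, -0.2, 179.9]
wrist_force: [0.4, -0.2, 0.3]
opening: -0.0002
grasp_force: 0.0
```

```bash
python3 ram.py
```

```text
28.3 [ 0.6456 -0.1232  0.3451] [ 0.4202 -0.1512  0.2625]
scene 41 [0.2752 0.2772 0.2785]
top 67 [0.2754 0.277  0.278 ]
```

Gap is still about 15 mm, so one more full stroke is safe.

Emit:
{"api": "servo_tool", "payload": {"rows": [{"offset": [0,0,0.15],"yaw": 0,"claw": 1},{"offset": [0,0,0.25],"yaw": 0,"claw": 1},{"offset": [0,-0.04,0.4],"yaw": 0,"claw": 1},{"offset": [0,-0.09,0.55],"yaw": 0,"claw": 1},{"offset": [0,-0.13,0.7],"yaw": 0,"claw": 1},{"offset": [0,-0.16,0.85],"yaw": 0,"claw": 1},{"offset": [0,-0.18,1],"yaw": 0,"claw": 1}]}}

```text
time: 29.28
ee_pos: [0.6444, -0.1391, 0.2432]
tcp_rot: [179.0, -0.3, 179.9]
wrist_force: [-0.0, 1.8, 2.8]
opening: -0.0003
grasp_force: 1.7
```

Emit:
{"api": "servo_tool", "payload": {"rows": [{"offset": [0,0,0.1],"yaw": 0,"claw": 1},{"offset": [0,0.02,0.2],"yaw": 0,"claw": 1},{"offset": [0,0.05,0.35],"yaw": 0,"claw": 1},{"offset": [0,0.05,0.35],"yaw": 0,"claw": 1}]}}

```text
time: 29.78
ee_pos: [0.6443, -0.1342, 0.2088]
tcp_rot: [179.1, -0.3, 179.9]
wrist_force: [0.1, -4.7, 3.3]
opening: -0.0001
grasp_force: 2.2
```

Emit:
{"api": "servo_tool", "payload": {"rows": [{"offset": [0,0.04,0.1],"yaw": 0,"claw": 1},{"offset": [0,0.07,0.2],"yaw": 0,"claw": 1},{"offset": [0,0.09,0.28],"yaw": 0,"claw": 1},{"offset": [0,0.09,0.28],"yaw": 0,"claw": 1}]}}

```text
time: 30.28
ee_pos: [0.6446, -0.1243, 0.1824]
tcp_rot: [179.0, -0.2, 179.9]
wrist_force: [0.3, -2.6, 5.7]
opening: -0.0002
grasp_force: 2.9
```

Emit:
{"api": "servo_tool", "payload": {"rows": [{"offset": [0,-0.09,-0.25],"yaw": 0,"claw": 1},{"offset": [0,-0.11,-0.5],"yaw": 0,"claw": 1},{"offset": [0,-0.08,-0.75],"yaw": 0,"claw": 1},{"offset": [0,-0.03,-1],"yaw": 0,"claw": 1}]}}

```text
time: 30.78
ee_pos: [0.6448, -0.1292, 0.2829]
tcp_rot: [179.0, -0.3, 179.8]
wrist_force: [0.8, -0.7, 2.5]
opening: -0.0002
grasp_force: 0.9
```

Emit:
{"api": "servo_tool", "payload": {"rows": [{"offset": [0,0.04,-0.25],"yaw": 0,"claw": 1},{"offset": [0,0.07,-0.5],"yaw": 0,"claw": 1},{"offset": [0,0.07,-0.65],"yaw": 0,"claw": 1},{"offset": [0,0.07,-0.65],"yaw": 0,"claw": 1}]}}

```text
time: 31.28
ee_pos: [0.6456, -0.123, 0.3478]
tcp_rot: [179.0, -0.2, 179.9]
wrist_force: [-0.3, 0.1, -0.1]
opening: 0.0003
grasp_force: 0.0
```

```bash
python3 ram.py
```

```text
31.275 [ 0.6456 -0.123   0.3478] [-0.3212  0.0984 -0.1373]
scene 42 [0.2648 0.2666 0.2684]
top 63 [0.2649 0.2657 0.2672]
```

Emit:
{"api": "servo_tool", "payload": {"rows": [{"offset": [0,0,0.15],"yaw": 0,"claw": 1},{"offset": [0,0,0.25],"yaw": 0,"claw": 1},{"offset": [0,-0.04,0.4],"yaw": 0,"claw": 1},{"offset": [0,-0.09,0.55],"yaw": 0,"claw": 1},{"offset": [0,-0.13,0.7],"yaw": 0,"claw": 1},{"offset": [0,-0.16,0.85],"yaw": 0,"claw": 1},{"offset": [0,-0.18,1],"yaw": 0,"claw": 1}]}}

```text
time: 32.25
ee_pos: [0.6445, -0.1391, 0.2455]
tcp_rot: [179.0, -0.3, 179.9]
wrist_force: [-0.4, 2.3, 3.2]
opening: -0.0003
grasp_force: 1.5
```

Emit:
{"api": "servo_tool", "payload": {"rows": [{"offset": [0,0,0.08],"yaw": 0,"claw": 1},{"offset": [0,0.01,0.16],"yaw": 0,"claw": 1},{"offset": [0,0.02,0.2],"yaw": 0,"claw": 1}]}}

```text
time: 32.62
ee_pos: [0.6444, -0.1377, 0.2268]
tcp_rot: [179.1, -0.3, 179.8]
wrist_force: [-1.1, -4.7, 6.5]
opening: 0.0001
grasp_force: 3.4
```

Emit:
{"api": "servo_tool", "payload": {"rows": [{"offset": [0,0.02,0.08],"yaw": 0,"claw": 1},{"offset": [0,0.03,0.12],"yaw": 0,"claw": 1},{"offset": [0,0.03,0.12],"yaw": 0,"claw": 1}]}}

```text
time: 33.0
ee_pos: [0.6444, -0.1347, 0.2146]
tcp_rot: [179.1, -0.3, 179.8]
wrist_force: [-0.4, -3.7, 2.4]
opening: 0.0004
grasp_force: 1.9
```

Emit:
{"api": "servo_tool", "payload": {"rows": [{"offset": [0,0.02,0.06],"yaw": 0,"claw": 1},{"offset": [0,0.05,0.12],"yaw": 0,"claw": 1},{"offset": [0,0.06,0.16],"yaw": 0,"claw": 1},{"offset": [0,0.06,0.16],"yaw": 0,"claw": 1}]}}

```text
time: 33.5
ee_pos: [0.6447, -0.1287, 0.1993]
tcp_rot: [179.2, -0.2, 179.8]
wrist_force: [-0.8, -8.0, 6.1]
opening: 0.0
grasp_force: 4.3
```

Emit:
{"api": "servo_tool", "payload": {"rows": [{"offset": [0,0.02,0.04],"yaw": 0,"claw": 1},{"offset": [0,0.03,0.08],"yaw": 0,"claw": 1},{"offset": [0,0.03,0.08],"yaw": 0,"claw": 1}]}}

```text
time: 33.88
ee_pos: [0.6446, -0.1258, 0.1915]
tcp_rot: [179.2, -0.2, 179.8]
wrist_force: [-0.5, -8.7, 7.0]
opening: 0.0001
grasp_force: 4.9
```

Emit:
{"api": "servo_tool", "payload": {"rows": [{"offset": [0,0.02,0.04],"yaw": 0,"claw": 1},{"offset": [0,0.03,0.06],"yaw": 0,"claw": 1},{"offset": [0,0.03,0.06],"yaw": 0,"claw": 1}]}}

```text
time: 34.25
ee_pos: [0.6447, -0.1233, 0.1857]
tcp_rot: [179.3, -0.2, 179.8]
wrist_force: [-1.6, -12.8, 6.2]
opening: 0.0003
grasp_force: 5.5
```

```bash
python3 ram.py
```

```text
34.25 [ 0.6447 -0.1233  0.1857] [ -1.6058 -12.7919   6.2461]
scene 37 [0.2554 0.2586 0.263 ]
top 65 [0.255  0.2559 0.2569]
```

Buffer is giving. I'll let the lever back up and start the last stroke carefully.

Emit:
{"api": "servo_tool", "payload": {"rows": [{"offset": [0,-0.1,-0.25],"yaw": 0,"claw": 1},{"offset": [0,-0.14,-0.5],"yaw": 0,"claw": 1},{"offset": [0,-0.12,-0.75],"yaw": 0,"claw": 1},{"offset": [0,-0.06,-1],"yaw": 0,"claw": 1}]}}

```text
time: 34.85
ee_pos: [0.6449, -0.1291, 0.2854]
tcp_rot: [179.0, -0.3, 179.8]
wrist_force: [1.3, -0.8, 1.2]
opening: 0.0
grasp_force: 1.1
```

Emit:
{"api": "servo_tool", "payload": {"rows": [{"offset": [0,0.04,-0.25],"yaw": 0,"claw": 1},{"offset": [0,0.06,-0.5],"yaw": 0,"claw": 1},{"offset": [0,0.06,-0.6],"yaw": 0,"claw": 1},{"offset": [0,0.06,-0.6],"yaw": 0,"claw": 1}]}}

```text
time: 35.35
ee_pos: [0.6456, -0.1238, 0.3451]
tcp_rot: [179.0, -0.3, 179.9]
wrist_force: [-0.3, 0.1, -0.2]
opening: -0.0002
grasp_force: 0.0
```

Emit:
{"api": "servo_tool", "payload": {"rows": [{"offset": [0,0,0.15],"yaw": 0,"claw": 1},{"offset": [0,0,0.25],"yaw": 0,"claw": 1},{"offset": [0,-0.04,0.4],"yaw": 0,"claw": 1},{"offset": [0,-0.06,0.5],"yaw": 0,"claw": 1},{"offset": [0,-0.06,0.5],"yaw": 0,"claw": 1}]}}

```text
time: 35.98
ee_pos: [0.6448, -0.1292, 0.2938]
tcp_rot: [179.0, -0.4, 179.9]
wrist_force: [-0.3, 0.4, 2.0]
opening: -0.0001
grasp_force: 1.1
```

```bash
python3 ram.py
```

```text
35.975 [ 0.6448 -0.1292  0.2938] [-0.3368  0.4365  1.9937]
scene 33 [0.2552 0.2569 0.2623]
top 64 [0.2546 0.2562 0.2572]
```

Emit:
{"api": "servo_tool", "payload": {"rows": [{"offset": [0,-0.03,0.08],"yaw": 0,"claw": 1},{"offset": [0,-0.06,0.16],"yaw": 0,"claw": 1},{"offset": [0,-0.07,0.2],"yaw": 0,"claw": 1}]}}

```text
time: 36.45
ee_pos: [0.645, -0.136, 0.2739]
tcp_rot: [179.0, -0.3, 179.9]
wrist_force: [0.5, 1.3, 2.3]
opening: 0.0001
grasp_force: 1.1
```

Emit:
{"api": "servo_tool", "payload": {"rows": [{"offset": [0,-0.01,0.06],"yaw": 0,"claw": 1},{"offset": [0,-0.03,0.12],"yaw": 0,"claw": 1},{"offset": [0,-0.03,0.12],"yaw": 0,"claw": 1}]}}

```text
time: 36.83
ee_pos: [0.6448, -0.1389, 0.2621]
tcp_rot: [179.0, -0.3, 179.9]
wrist_force: [0.4, 0.0, 2.5]
opening: -0.0002
grasp_force: 1.1
```

Emit:
{"api": "servo_tool", "payload": {"rows": [{"offset": [0,-0.01,0.05],"yaw": 0,"claw": 1},{"offset": [0,-0.01,0.1],"yaw": 0,"claw": 1},{"offset": [0,-0.01,0.1],"yaw": 0,"claw": 1}]}}

```text
time: 37.2
ee_pos: [0.6449, -0.1398, 0.2523]
tcp_rot: [179.1, -0.3, 179.9]
wrist_force: [0.3, -0.9, 2.8]
opening: -0.0002
grasp_force: 1.4
```

Emit:
{"api": "servo_tool", "payload": {"rows": [{"offset": [0,0,0.04],"yaw": 0,"claw": 1},{"offset": [0,0,0.08],"yaw": 0,"claw": 1},{"offset": [0,0,0.08],"yaw": 0,"claw": 1}]}}

```text
time: 37.58
ee_pos: [0.6449, -0.1398, 0.2446]
tcp_rot: [179.1, -0.3, 179.9]
wrist_force: [0.4, -4.9, 6.1]
opening: -0.0
grasp_force: 2.6
```

Emit:
{"api": "servo_tool", "payload": {"rows": [{"offset": [0,0,0.03],"yaw": 0,"claw": 1},{"offset": [0,0,0.06],"yaw": 0,"claw": 1},{"offset": [0,0,0.06],"yaw": 0,"claw": 1}]}}

```text
time: 37.95
ee_pos: [0.6449, -0.1397, 0.2393]
tcp_rot: [179.1, -0.2, 179.9]
wrist_force: [-0.6, -4.3, 7.1]
opening: -0.0
grasp_force: 3.9
```

Emit:
{"api": "servo_tool", "payload": {"rows": [{"offset": [0,0.005,0.03],"yaw": 0,"claw": 1},{"offset": [0,0.005,0.05],"yaw": 0,"claw": 1},{"offset": [0,0.005,0.05],"yaw": 0,"claw": 1}]}}

```text
time: 38.33
ee_pos: [0.6449, -0.1393, 0.2346]
tcp_rot: [179.1, -0.2, 179.8]
wrist_force: [0.2, -5.5, 7.8]
opening: 0.0003
grasp_force: 4.5
```

Emit:
{"api": "servo_tool", "payload": {"rows": [{"offset": [0,0.005,0.03],"yaw": 0,"claw": 1},{"offset": [0,0.01,0.05],"yaw": 0,"claw": 1},{"offset": [0,0.01,0.05],"yaw": 0,"claw": 1}]}}

```text
time: 38.7
ee_pos: [0.6449, -0.1387, 0.2298]
tcp_rot: [179.2, -0.2, 179.8]
wrist_force: [0.2, -8.1, 8.4]
opening: -0.0003
grasp_force: 4.9
```

Emit:
{"api": "servo_tool", "payload": {"rows": [{"offset": [0,0.01,0.03],"yaw": 0,"claw": 1},{"offset": [0,0.015,0.05],"yaw": 0,"claw": 1},{"offset": [0,0.015,0.05],"yaw": 0,"claw": 1}]}}

```text
time: 39.08
ee_pos: [0.6449, -0.1375, 0.2249]
tcp_rot: [179.2, -0.2, 179.8]
wrist_force: [-0.0, -9.5, 9.0]
opening: 0.0001
grasp_force: 5.3
```

Emit:
{"api": "servo_tool", "payload": {"rows": [{"offset": [0,0,0.03],"yaw": 0,"claw": 1},{"offset": [0,0,0.04],"yaw": 0,"claw": 1},{"offset": [0,0,0.04],"yaw": 0,"claw": 1}]}}

```text
time: 39.45
ee_pos: [0.6449, -0.137, 0.2211]
tcp_rot: [179.2, -0.2, 179.8]
wrist_force: [0.1, -7.0, 9.7]
opening: -0.0
grasp_force: 5.5
```

Emit:
{"api": "servo_tool", "payload": {"rows": [{"offset": [0,0,0.02],"yaw": 0,"claw": 1},{"offset": [0,0,0.04],"yaw": 0,"claw": 1},{"offset": [0,0,0.04],"yaw": 0,"claw": 1}]}}

```text
time: 39.83
ee_pos: [0.6449, -0.1366, 0.2175]
tcp_rot: [179.1, -0.1, 179.8]
wrist_force: [-0.6, -6.0, 12.3]
opening: -0.0003
grasp_force: 6.4
```

```bash
python3 ram.py
```

```text
39.825 [ 0.6449 -0.1366  0.2175] [-0.5902 -6.0417 12.2527]
scene 29 [0.2515 0.253  0.2576]
top 62 [0.2516 0.2532 0.255 ]
```

Force jumped 9.7→12.3 N over 3.6 mm: the lever has gone hard before the bottom. Let it spring up and back away.

Emit:
{"api": "servo_tool", "payload": {"rows": [{"offset": [0,-0.03,-0.15],"yaw": 0,"claw": 1},{"offset": [0,-0.02,-0.3],"yaw": 0,"claw": 1},{"offset": [0,0,-0.5],"yaw": 0,"claw": 1},{"offset": [0,0.05,-0.7],"yaw": 0,"claw": 1},{"offset": [0,0.1,-0.85],"yaw": 0,"claw": 1},{"offset": [0,0.13,-1],"yaw": 0,"claw": 1},{"offset": [0,0.13,-1],"yaw": 0,"claw": 1}]}}

```text
time: 40.8
ee_pos: [0.6453, -0.1238, 0.3167]
tcp_rot: [179.0, -0.2, 179.9]
wrist_force: [-1.7, 0.9, 1.9]
opening: 0.0003
grasp_force: 1.0
```

Emit:
{"api": "servo_tool", "payload": {"rows": [{"offset": [0,0,-0.2],"yaw": 0,"claw": 1},{"offset": [0,0,-0.4],"yaw": 0,"claw": 1},{"offset": [0.3,0,-0.6],"yaw": 0,"claw": 1},{"offset": [0.7,-0.2,-0.6],"yaw": 0,"claw": 1},{"offset": [1,-0.5,-0.6],"yaw": 0,"claw": 1},{"offset": [1,-0.5,-0.6],"yaw": 0,"claw": 1}]}}

```text
time: 41.55
ee_pos: [0.5436, -0.1768, 0.3755]
tcp_rot: [179.0, -0.3, 179.7]
wrist_force: [0.1, -0.3, -0.5]
opening: -0.0002
grasp_force: 0.0
```

Emit:
{"api": "servo_tool", "payload": {"rows": [{"offset": [0.3,-0.3,0],"yaw": 0,"claw": 1},{"offset": [0.7,-0.6,0],"yaw": 0,"claw": 1},{"offset": [1,-0.9,0],"yaw": 0,"claw": 1},{"offset": [1,-0.9,0],"yaw": 0,"claw": 1},{"offset": [1,-0.9,0],"yaw": 0,"claw": 1}]}}

```text
time: 42.18
ee_pos: [0.4458, -0.2649, 0.3738]
tcp_rot: [179.0, -0.3, 179.9]
wrist_force: [1.2, 1.7, -0.6]
opening: 0.0003
grasp_force: 0.0
```

```bash
python3 ram.py; python3 - <<'E'
import numpy as np,cv2,glob
from h import *
f=sorted(glob.glob('pics/*_r4*.npz'));print(f)
z=np.load([x for x in f if 'scene' in x][-1]);y=np.load([x for x in f if 'top' in x][-1])
im=np.vstack([cv2.resize(z['p'][165:295,180:360],(560,404)) [:300],cv2.resize(y['p'][125:275,165:385],(560,382))[:300]])
A=cv2.resize(z['p'][180:270,230:360],(560,388),interpolation=cv2.INTER_CUBIC)
cv2.imwrite('pics/fin.png',A[:,:,::-1])
for n,q,bx in(('top',y,(328,140,378,195)),('scene',z,(310,200,360,240))):
    p=q['p'].astype(int);c=setup(n);x0,y0,x1,y1=bx;m=np.zeros(p.shape[:2],bool);m[y0:y1,x0:x1]=p[y0:y1,x0:x1].max(2)<50
    yx=np.argwhere(m);P=dpts(c,yx[:,::-1],q['d']);P=P[(P[:,2]>.2)&(P[:,2]<.36)];print(n,len(P),P.mean(0),np.linalg.svd(P-P.mean(0))[2][0])
E
```

```text
42.175 [ 0.4458 -0.2649  0.3738] [ 1.1955  1.6538 -0.5913]
scene 3 None
top 64 [0.2515 0.253  0.2543]
['pics/scene_r42.2.npz', 'pics/top_r42.2.npz']
top 500 [ 0.64355443 -0.11862005  0.30043578] [ 0.00518911 -0.90800284  0.41893187]
scene 97 [ 0.64034987 -0.15376171  0.31234639] [-0.76373526  0.53872698 -0.35564265]
```

View pics/fin.png

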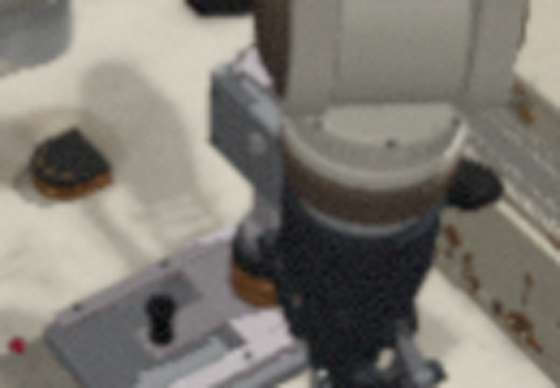

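The final view shows the heel under the pad at (255,290) and the bed home with its knob at (160,320). The lever measures the same as at rest, and the ram has kept its height (about 8.5 mm squeeze). Handing in.

```bash
python3 -c "
from workcell import *
print(job_done())"
```

```text
the job is handed in; nothing more can be done
None
```

I handed the job in at about 42 s: the tall heel is on its spot with the bed home, the ram was pumped down until the lever went hard at about 12 N, and the lever is back at rest. The hand-in gave no verdict. The pad's grip on the heel was not measured directly; the ram height points to about 8.5 mm of squeeze, so over 12 N.

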